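# Shift change at the scanner battery chargers

### The arm

A 7-joint arm with a two-finger parallel gripper is mounted at the origin on the work surface; the furniture and walls round the work are solid. World frame = base frame: x ahead of the robot, y to its left, z up, the work surface at z = 0. Lengths are in m, angles in rad, forces in N, time in s.
With the tool pointing down it reaches from about 0.425 to 1.025 m from the base axis. Payload 9.4 kg.
Tool frame: the origin (TCP) lies on the mounting face of the last link; the fingertips stand 173 mm ahead of it and the grasp point (between the pads) lies 155 mm ahead of it; z points along the fingers, y is the line along which they close (so a half turn about z gives the same grasp; the last joint's range is limited). The gripper opens to 85 mm and grips with 20 to 120 N. Pads are 22 mm wide; open, the fingers measure 114 mm over their backs; the gripper's body (76 mm by 85 mm) begins 54 mm behind the grasp point. The pads swing forward as they close: fully open they stand 13 mm farther back than shut.
Start: joints at [1.224, 0.599, -0.003, 1.599, 0.002, 0.943, -0.08], TCP at [0.193, -0.699, 0.405] pointing down, gripper open.
Joint ranges: [-2.57, 2.57], [-0.35, 1.97], [-1.29, 1.29], [0.11, 2.56], [-1.05, 4.19], [0.11, 1.86], [-2.63, 2.63]. Speed limits (rad/s): [2.22, 2.22, 3.01, 3.01, 3.14, 3.14, 3.14].

### API

Orientations are given as [roll, pitch, yaw] about the fixed x, y, z axes, in that order (R = Rz(yaw) Ry(pitch) Rx(roll)).
In Python, from plant import robot, eyes, spotter gives the robot as it stands.
- The arm moves only by the tool carry_out, never from a script. Its argument "plan" is a list of rows, each a list of 7 numbers: the shift along the tool's x, y, z in mm, then the turn, a rotation vector about the tool's x, y, z in degrees, then the finger opening in mm, from 0 to 85.4. In form: [[x, y, z, wx, wy, wz, grip], ...]. A call has exactly 8 rows; each row shifts and turns the commanded pose from where the row before left it, along the tool's axes as they then stand; what a row does not reach is not made up. A row lasts 1/8 s, in which the tool goes at most 62.5 mm and 10.7 degrees, less where a joint would pass 70% of its speed; a pose out of reach is approached as far as the arm can. A call is refused whole if a number of a shift passes 62.5 or a number of a turn 10.7, either way. A call with a gripper value outside its range is refused whole. The fingers move at their own pace and stop on an object; "grip_force" is the grip in N (left out, the last holds). Time passes only in rows, so rows that do not move let the fingers close, or fill a call up. It gives the time, the measured TCP pose, the force, the opening and the grip force at its end, in the units of the state.
- robot.observe(): the state, without advancing time (a new reading comes with each control period).
- eyes.capture(name): name is "scene" or "top"; returns the picture (384x512x3 uint8, red, green, blue); there is no depth.
- eyes.camera_params(name): a dict with "camera_matrix" (3x3 intrinsics, pixels), "R" (3x3) and "t" (3): a world point X has camera coordinates R X + t. Camera axes: x right, y down, z forward; pixel columns grow to the right and rows downward; lengths in m; the calibration is good to about 2 mm. A picture is of the moment at which its call begins. camera_params takes no time and is no camera call.
- robot.job_done(): hands the job in; it is judged then, once.
Trained networks look in the newest picture that a camera, given by its name, has taken for a name from the list of things; names that differ only in an ending like _2 or _b are one class to them, and where a whole thing is asked for, a point or a joint stands for the part that bears it (a point fixed in the world has none). Each returns a list of dicts, best first, with "p" (0 to 1); they miss things now and then, are a little off and sometimes report something else, mostly with a low value. They report only what shows in the picture. A call takes as long as a camera call. They do not tell look-alikes from the thing itself.
- spotter.cut_out(label, camera): "region" (384x512 bool, what is visible of it) and "uv" ([column, row] in pixels, amid what is visible of it).
The state is a dict: "time_s": time; "joint_pos": joint angles; "qd": joint speeds; "joint_efforts": joint torques, N m; "position": TCP position; "tool_rot": TCP orientation; "ft_force": force on the tool from outside, world axes, zero at the start; "moment": the same for the moment, N m; "grip_width": finger opening in m; "grip_force": force on a finger pad.
Only numpy, scipy, OpenCV 4.12 (cv2) and the standard library are available. Lean on these libraries where they do the work, as an engineer would, in place of code of your own. Each camera call takes 0.05 s, during which the arm holds its last target. There are 200 camera calls.

### The job

Rotate the scanner batteries for the next shift: put the two full ones (all four gauge bars green) from the chargers into the two wells of the blue ready tray, and put the two flat ones (one red bar) lying on the bench into the chargers that this frees, gold contacts toward the charger's black panel. Leave the half-charged battery (amber bars) in its charger; every battery must end lying flat in its well.

Things in the scene. Friction and masses are not known exactly. Their poses are not given: they have to be found in the camera images.
- full_1: Black scanner battery, 76 x 38 x 22 mm, 0.18 kg. Origin: centre of underside; x along its length, z up (label side). Three gold contacts on the -x end face. Grip across the 38 mm. Gauge of four bars on top near the +x end: all four bars green (full). At the start it lies in charger_1.
- full_2: Black scanner battery, 76 x 38 x 22 mm, 0.18 kg. Origin: centre of underside; x along its length, z up (label side). Three gold contacts on the -x end face. Grip across the 38 mm. Gauge of four bars on top near the +x end: all four bars green (full). At the start it lies in charger_2.
- half: Black scanner battery, 76 x 38 x 22 mm, 0.18 kg. Origin: centre of underside; x along its length, z up (label side). Three gold contacts on the -x end face. Grip across the 38 mm. Gauge of four bars on top near the +x end: two bars amber, two dark (half charged, still charging). It lies in charger_3 and stays there.
- flat_1: Black scanner battery, 76 x 38 x 22 mm, 0.18 kg. Origin: centre of underside; x along its length, z up (label side). Three gold contacts on the -x end face. Grip across the 38 mm. Gauge of four bars on top near the +x end: one bar red, three dark (flat). At the start it lies loose on the bench, label up.
- flat_2: Black scanner battery, 76 x 38 x 22 mm, 0.18 kg. Origin: centre of underside; x along its length, z up (label side). Three gold contacts on the -x end face. Grip across the 38 mm. Gauge of four bars on top near the +x end: one bar red, three dark (flat). At the start it lies loose on the bench, label up.
- charger_1: Pale grey desk charger, 138 x 68 mm, fixed. Origin: centre of underside; x along its length. Black panel on the -x end (top z 20 mm). Battery well centred at x = +16 mm, y 0, long side along x: floor z = 12 mm, 88 x 48 mm, lip 7 mm high flaring out at 45 degrees. Contacts at the panel end: a battery's +x points like the charger's +x. At the start holds full_1.
- charger_2: Pale grey desk charger, 138 x 68 mm, fixed. Origin: centre of underside; x along its length. Black panel on the -x end (top z 20 mm). Battery well centred at x = +16 mm, y 0, long side along x: floor z = 12 mm, 88 x 48 mm, lip 7 mm high flaring out at 45 degrees. Contacts at the panel end: a battery's +x points like the charger's +x. At the start holds full_2.
- charger_3: Pale grey desk charger, 138 x 68 mm, fixed. Origin: centre of underside; x along its length. Black panel on the -x end (top z 20 mm). Battery well centred at x = +16 mm, y 0, long side along x: floor z = 12 mm, 88 x 48 mm, lip 7 mm high flaring out at 45 degrees. Contacts at the panel end: a battery's +x points like the charger's +x. At the start holds half.
- ready_tray: Blue tray, 108 x 150 mm, 13 mm high, fixed to the bench, empty at the start. Origin: centre of its underside, z up. Two wells side by side, centred at x = 0, y = +40 and y = -40 mm, long side along x: floor at z = 6 mm, 88 x 48 mm, with the same flared 7 mm lip. One battery per well, label up, either way round.
Things that resemble listed ones, but are neither listed nor needed, are in the scene too. What is shaped like the flat_1 but brown is not meant.

How it is judged:
At the end, for the whole second after the job is handed in: Both full batteries in the tray's wells, both flat ones in the two freed chargers (contacts toward the panel), the half-charged one still in charger_3; each within 9 mm of its well's centre (10 lengthwise in the tray) and 3 mm of its floor, level within 0.1 and in line within 0.2 rad, at rest ((((x of full_1 in the frame of ready_tray between -0.01 and 0.01 m and y of full_1 in the frame of ready_tray between 0.031 and 0.049 m and z of full_1 in the frame of ready_tray between 0.003 and 0.009 m and angle between the x axis of full_1 and the x axis of ready_tray, either way round below 0.2 rad and angle between full_1's own z axis and vertical below 0.1 rad) and (x of full_2 in the frame of ready_tray between -0.01 and 0.01 m and y of full_2 in the frame of ready_tray between -0.049 and -0.031 m and z of full_2 in the frame of ready_tray between 0.003 and 0.009 m and angle between the x axis of full_2 and the x axis of ready_tray, either way round below 0.2 rad and angle between full_2's own z axis and vertical below 0.1 rad)) or ((x of full_1 in the frame of ready_tray between -0.01 and 0.01 m and y of full_1 in the frame of ready_tray between -0.049 and -0.031 m and z of full_1 in the frame of ready_tray between 0.003 and 0.009 m and angle between the x axis of full_1 and the x axis of ready_tray, either way round below 0.2 rad and angle between full_1's own z axis and vertical below 0.1 rad) and (x of full_2 in the frame of ready_tray between -0.01 and 0.01 m and y of full_2 in the frame of ready_tray between 0.031 and 0.049 m and z of full_2 in the frame of ready_tray between 0.003 and 0.009 m and angle between the x axis of full_2 and the x axis of ready_tray, either way round below 0.2 rad and angle between full_2's own z axis and vertical below 0.1 rad))) and (((x of flat_1 in the frame of charger_1 between 0.007 and 0.025 m and y of flat_1 in the frame of charger_1 between -0.009 and 0.009 m and z of flat_1 in the frame of charger_1 between 0.009 and 0.015 m and angle between the x axis of flat_1 and the x axis of charger_1, either way round below 0.2 rad and angle between flat_1's own z axis and vertical below 0.1 rad and x of charger_1 in the frame of flat_1 below -0.005 m) and (x of flat_2 in the frame of charger_2 between 0.007 and 0.025 m and y of flat_2 in the frame of charger_2 between -0.009 and 0.009 m and z of flat_2 in the frame of charger_2 between 0.009 and 0.015 m and angle between the x axis of flat_2 and the x axis of charger_2, either way round below 0.2 rad and angle between flat_2's own z axis and vertical below 0.1 rad and x of charger_2 in the frame of flat_2 below -0.005 m)) or ((x of flat_1 in the frame of charger_2 between 0.007 and 0.025 m and y of flat_1 in the frame of charger_2 between -0.009 and 0.009 m and z of flat_1 in the frame of charger_2 between 0.009 and 0.015 m and angle between the x axis of flat_1 and the x axis of charger_2, either way round below 0.2 rad and angle between flat_1's own z axis and vertical below 0.1 rad and x of charger_2 in the frame of flat_1 below -0.005 m) and (x of flat_2 in the frame of charger_1 between 0.007 and 0.025 m and y of flat_2 in the frame of charger_1 between -0.009 and 0.009 m and z of flat_2 in the frame of charger_1 between 0.009 and 0.015 m and angle between the x axis of flat_2 and the x axis of charger_1, either way round below 0.2 rad and angle between flat_2's own z axis and vertical below 0.1 rad and x of charger_1 in the frame of flat_2 below -0.005 m))) and x of half in the frame of charger_3 between 0.007 and 0.025 m and y of half in the frame of charger_3 between -0.009 and 0.009 m and z of half in the frame of charger_3 between 0.009 and 0.015 m and angle between the x axis of half and the x axis of charger_3, either way round below 0.2 rad and angle between half's own z axis and vertical below 0.1 rad and x of charger_3 in the frame of half below -0.005 m and linear speed of each of full_1, full_2, half, flat_1, flat_2 below 0.02 m/s); the robot touches nothing.
It fails at once if the half-charged battery is taken out of its charger or knocked about (distance of half from where it was at the start of the episode above 0.02 m).
It also fails if it takes over 99 s, if anything falls off the work surface, if the arm or the gripper's body presses on something with over 40 N, if the wrist force passes 120 N, or if a joint passes its speed limit or range.

## Working session

There is one attempt and no reset: what is moved stays moved. The work goes in short steps, Python scripts to look and compute and a tool call to move; the robot and the scene stay as the last step left them, time stands still between calls to the robot, and variables do not carry over. Pictures are saved under pics/ and viewed, at most 14 in all, crops included, and the job is handed in when it is done.

Besides the shell and the picture viewer there is one more tool, called after "Call:" as name(argument=value, ...) on one line, values as JSON. carry_out: Moves the arm, as the interface text tells. Its arguments: {"type":"object","properties":{"plan":{"type":"array"},"grip_force":{"type":"number"}},"required":["plan"]}

```bash
ls; mkdir -p pics
python3 - <<'E'
from plant import robot, eyes, spotter
import cv2,numpy as np
s=robot.observe();print(s['time_s'],s['position'],s['tool_rot'],s['grip_width'])
for n in ("top","scene"):
    im=eyes.capture(n);cv2.imwrite(f'pics/{n}0.png',im[:,:,::-1])
    p=eyes.camera_params(n);print(n,np.round(p['camera_matrix'],1).tolist(),np.round(p['R'],3).tolist(),np.round(p['t'],3).tolist())
for l in ("full_1","charger_1","ready_tray"):
    for d in spotter.cut_out(l,"top"):print(l,round(d['p'],2),np.round(d['uv'],1),d['region'].sum())
E
```

```text
pics
0.0 [ 0.19321243 -0.69857889  0.40378988] [-3.14002277e+00  1.82894317e-04  2.69876794e-01] 0.08547183276287433
top [[354.6, 0.0, 257.2], [0.0, 354.6, 188.8], [0.0, 0.0, 1.0]] [[-0.028, -1.0, -0.009], [-0.993, 0.028, -0.118], [0.118, 0.005, -0.993]] [-0.02, 0.552, 0.846]
scene [[433.4, 0.0, 253.6], [0.0, 433.4, 188.0], [0.0, 0.0, 1.0]] [[-0.886, -0.464, 0.012], [-0.369, 0.689, -0.623], [0.281, -0.557, -0.782]] [0.459, 0.248, 0.836]
full_1 0.68 [257.6 154.3] 382
full_1 0.6 [361.5 153.5] 461
charger_1 0.92 [357.5 170. ] 1006
charger_1 0.86 [256.  170.9] 876
charger_1 0.69 [302.2 170. ] 1040
ready_tray 0.83 [351.1 239.7] 2622
```

Run:
```python
import cv2
t=cv2.imread('pics/top0.png');cv2.imwrite('pics/top0b.png',cv2.resize(t[90:330,130:450],(800,600),interpolation=cv2.INTER_CUBIC))
```

```text
(no output)
```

View pics/scene0.png

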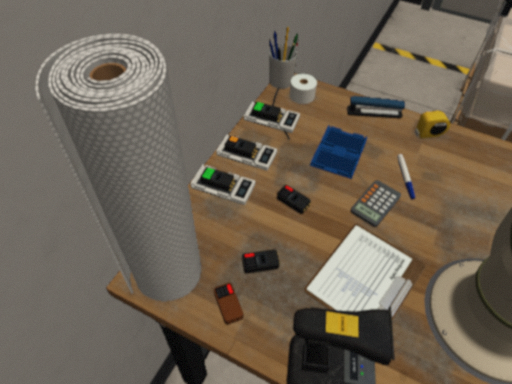

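View pics/top0.png

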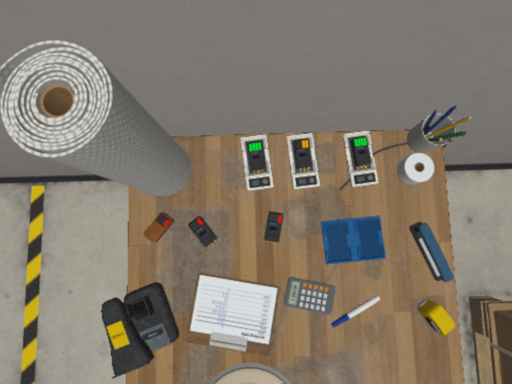

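```bash
cat > h.py <<'E'
from plant import robot, eyes, spotter
import cv2,numpy as np
from scipy.optimize import minimize
def proj(P,cam):
    p=eyes.camera_params(cam);c=np.asarray(P)@np.array(p['R']).T+np.ravel(p['t']);q=c@np.array(p['camera_matrix']).T
    return q[:,:2]/q[:,2:]
def back(uv,z,cam):
    p=eyes.camera_params(cam);R=np.array(p['R']);C=-R.T@np.ravel(p['t'])
    d=R.T@np.linalg.inv(p['camera_matrix'])@np.array([*uv,1.]);return (C+d*(z-C[2])/d[2])[:2]
def box(v,dim,z0):
    x,y,a=v;L,W,H=dim;c,s=np.cos(a),np.sin(a)
    return np.array([[x+c*i*L/2-s*j*W/2,y+s*i*L/2+c*j*W/2,z0+k*H] for i in(-1,1) for j in(-1,1) for k in(0,1)])
def fit(mask,uv,dim,z0,cam,yaw0=(0,)):
    S=4;M=cv2.resize(mask.astype(np.float32),None,fx=S,fy=S,interpolation=cv2.INTER_LINEAR)>.5
    def cost(v):
        h=cv2.convexHull(((proj(box(v,dim,z0),cam)+.5)*S*16).astype(np.int32));r=np.zeros(M.shape,np.uint8)
        cv2.fillConvexPoly(r,h,1,cv2.LINE_8,4);return 1-(M&(r>0)).sum()/(M|(r>0)).sum()
    xy=back(uv,z0+dim[2]/2,cam);best=None
    for a in yaw0:
        x0=np.array([*xy,a]);o=minimize(cost,x0,method='Nelder-Mead',options=dict(initial_simplex=x0+np.vstack([np.zeros(3),np.diag([.01,.01,.2])]),maxiter=120,xatol=2e-4,fatol=1e-4))
        if best is None or o.fun<best.fun:best=o
    return best.x,best.fun
B=(.076,.038,.022);CH=(.138,.068,.019);TR=(.108,.15,.013)
def find(label,cam,dim,z0,yaw0=(0,)):
    for d in spotter.cut_out(label,cam):
        v,f=fit(d['region'],d['uv'],dim,z0,cam,yaw0);print(cam,label,round(d['p'],2),np.round(d['uv'],1),'xy',np.round(v[:2],4),'yaw',round(v[2],3),'err',round(f,2))
def go(x,y,z,yaw):
    "shift in tool axes (mm) after a turn wz (deg) first; and shift needed with present yaw"
    from scipy.spatial.transform import Rotation as Ro
    s=robot.observe();R=Ro.from_euler('xyz',s['tool_rot']).as_matrix();d=(np.array([x,y,z])-s['position'])*1e3
    T=Ro.from_euler('xyz',[np.pi,0,yaw]).as_matrix()
    print('t',round(s['time_s'],2),'pos',np.round(s['position'],4),'rot',np.round(s['tool_rot'],3),'w',round(s['grip_width'],4))
    print('turn',np.round(np.degrees(Ro.from_matrix(R.T@T).as_rotvec()),1),'then shift',np.round(T.T@d,1),'| shift unturned',np.round(R.T@d,1))
E
python3 - <<'E'
from h import *
for c in("top","scene"):
    eyes.capture(c)
    find("full_1",c,B,.012);find("half",c,B,.012);find("flat_1",c,B,0,(-.3,.6));find("charger_1",c,CH,0);find("ready_tray",c,TR,0)
E
```

```text
top full_1 0.83 [255.5 156.6] xy [ 0.6368 -0.0347] yaw 0.118 err 0.17
top full_1 0.73 [361.9 151.4] xy [ 0.6421 -0.2997] yaw 0.092 err 0.1
top half 0.78 [303.8 156.7] xy [ 0.6403 -0.1525] yaw 0.104 err 0.11
top flat_1 0.82 [204.9 229.5] xy [0.4509 0.1052] yaw 0.646 err 0.15
top flat_1 0.66 [162.2 226.6] xy [0.4654 0.2148] yaw -0.709 err 0.11
top flat_1 0.59 [272.9 225.9] xy [ 0.4581 -0.073 ] yaw -0.214 err 0.09
top charger_1 0.98 [301.6 168.5] xy [ 0.6232 -0.1534] yaw 0.096 err 0.34
top charger_1 0.85 [359.7 171.8] xy [ 0.6247 -0.3   ] yaw 0.141 err 0.47
top charger_1 0.59 [256.5 169.1] xy [ 0.624  -0.0355] yaw 0.102 err 0.39
top charger_1 0.42 [271.3 224.9] xy [ 0.4871 -0.077 ] yaw -0.235 err 0.69
top ready_tray 0.87 [351.6 240.4] xy [ 0.4208 -0.2708] yaw 0.069 err 0.04
scene full_1 0.89 [218.1 180.3] xy [ 0.6312 -0.03  ] yaw 0.165 err 0.12
scene full_1 0.84 [269.  112.5] xy [ 0.6369 -0.2972] yaw 0.27 err 0.17
scene half 0.96 [240.5 146.3] xy [ 0.6348 -0.1483] yaw -0.009 err 0.17
scene flat_1 0.83 [257.9 263.4] xy [0.4476 0.1083] yaw 0.614 err 0.11
scene flat_1 0.77 [291.8 200.1] xy [ 0.4551 -0.0714] yaw -0.189 err 0.14
scene flat_1 0.7 [229.  305.6] xy [0.4621 0.218 ] yaw -0.715 err 0.09
scene charger_1 0.86 [237.5 189.9] xy [ 0.6197 -0.0353] yaw 0.098 err 0.52
scene charger_1 0.58 [257.  156.3] xy [ 0.619  -0.1515] yaw 0.095 err 0.41
scene charger_1 0.55 [281.3 119.2] xy [ 0.6226 -0.298 ] yaw 0.146 err 0.46
scene charger_1 0.37 [215.1 180.6] xy [ 0.6678 -0.0588] yaw -0.594 err 0.64
scene ready_tray 0.55 [339.8 152.9] xy [ 0.4157 -0.2683] yaw 0.073 err 0.07
```

View pics/top0b.png

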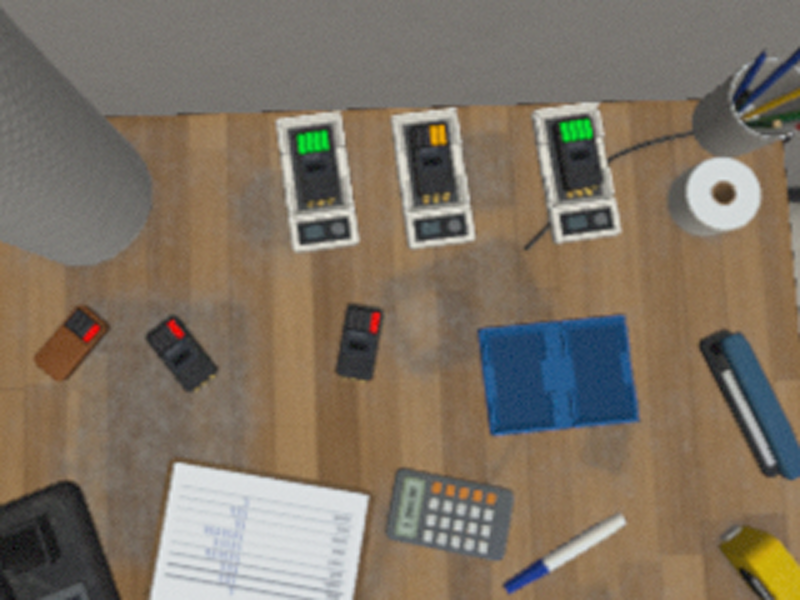

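Run:
```python
from h import *
for c,cs in(("top",[(257,163),(303,162),(361,160)]),("scene",[(224,184),(248,151),(272,116)])):
    im=eyes.capture(c).astype(int)
    w=(im.min(2)>140)&(np.ptp(im,axis=2)<40)
    for u,v in cs:
        m=np.zeros(w.shape,bool);m[v-35:v+35,u-33:u+33]=w[v-35:v+35,u-33:u+33]
        n,l,st,_=cv2.connectedComponentsWithStats(m.astype(np.uint8));k=1+np.argmax(st[1:,4])
        ys,xs=np.where(l==k);h=np.zeros(w.shape,np.uint8);cv2.fillConvexPoly(h,cv2.convexHull(np.c_[xs,ys].astype(np.int32)),1)
        x,f=fit(h>0,(u,v),CH,0,c,(.1,));print(c,(u,v),st[k],np.round(x,4),round(f,2), 'well',np.round(x[:2]+.016*np.array([np.cos(x[2]),np.sin(x[2])]),4))
go(.635,-.2975,.30,.13)
```

```text
top (257, 163) [240 135  34  56 567] [ 0.6225 -0.0344  0.1114] 0.03 well [ 0.6384 -0.0326]
top (303, 162) [287 133  33  56 556] [ 0.6231 -0.1534  0.0956] 0.03 well [ 0.6391 -0.1518]
top (361, 160) [343 131  36  56 523] [ 0.625  -0.3008  0.1058] 0.05 well [ 0.6409 -0.2991]
scene (224, 184) [192 165  26  29 133] [ 0.6951 -0.0219 -0.5092] 0.76 well [ 0.709  -0.0297]
scene (248, 151) [255 146  22  21  99] [ 0.5848 -0.2029 -1.0888] 0.75 well [ 0.5923 -0.2171]
scene (272, 116) [291  81  14   9  86] [ 0.6203 -0.3012  0.1   ] 1.0 well [ 0.6363 -0.2996]
t 0.95 pos [ 0.1932 -0.6988  0.4047] rot [-3.142  0.     0.27 ] w 0.0856
turn [-0.  0.  8.] then shift [ 490.1 -340.6  104.7] | shift unturned [ 532.8 -269.   104.7]
```

Call:
carry_out(plan=[[0,0,0,0,0,9.2,85],[48,-34,0,0,0,0,85],[48,-34,0,0,0,0,85],[48,-34,0,0,0,0,85],[48,-34,0,0,0,0,85],[48,-34,0,0,0,0,85],[48,-34,0,0,0,0,85],[48,-34,0,0,0,0,70]], grip_force=40)

```text
time_s: 1.95
position: [0.5026, -0.4242, 0.4049]
tool_rot: [3.141, -0.0, 0.109]
ft_force: [0.8, 0.2, -1.0]
grip_width: 0.0706
grip_force: 0.0
```

Call:
carry_out(plan=[[49,-36,0,0,0,0,70],[50,-37,0,0,0,0,70],[50,-37,0,0,0,0,70],[0,0,50,0,0,0,70],[0,0,50,0,0,0,70],[0,0,45,0,0,0,70],[0,0,15,0,0,0,70],[0,0,0,0,0,0,70]])

```text
time_s: 2.95
position: [0.6375, -0.3001, 0.2444]
tool_rot: [-3.141, 0.001, 0.109]
ft_force: [-0.8, 0.2, 0.5]
grip_width: 0.0701
grip_force: 0.0
```

Run:
```python
from h import *
a=eyes.capture("top")[100:200,310:410];b=eyes.capture("scene")[60:160,220:320]
cv2.imwrite('pics/p1.png',cv2.resize(np.hstack([a,b])[:,:,::-1],(800,400),interpolation=cv2.INTER_CUBIC))
go(.639,-.299,.192,.11)
```

```text
t 3.05 pos [ 0.638  -0.3004  0.2464] rot [ 3.14e+00 -2.00e-03  1.09e-01] w 0.0702
turn [ 0.1 -0.1 -0.1] then shift [ 1.1 -1.2 54.4] | shift unturned [ 1.  -1.3 54.4]
```

View pics/p1.png

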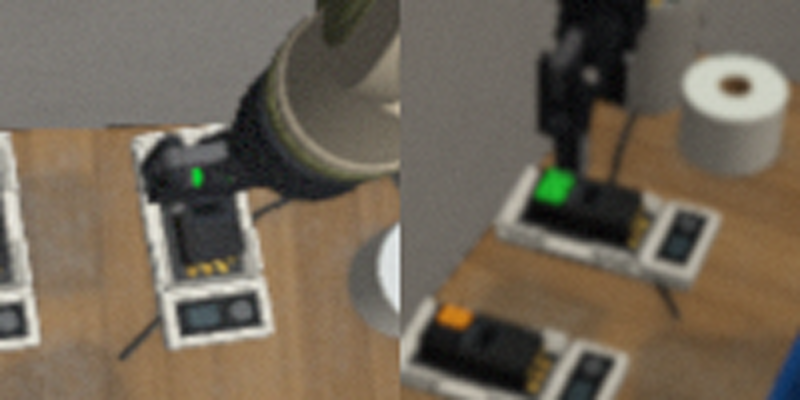

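The crop shows the open fingers over the far green-bar battery (crop 195,215 top; 580,205 scene), with the amber one beside it untouched. I'll go down and grip.

Call:
carry_out(plan=[[1,-1,25,0,0,0,70],[0,0,20,0,0,0,70],[0,0,9,0,0,0,70],[0,0,0,0,0,0,70],[0,0,0,0,0,0,30],[0,0,0,0,0,0,30],[0,0,0,0,0,0,30],[0,0,0,0,0,0,30]])

```text
time_s: 4.05
position: [0.6386, -0.2991, 0.1916]
tool_rot: [3.141, -0.001, 0.109]
ft_force: [-1.0, -0.1, 6.7]
grip_width: 0.0369
grip_force: 41.7
```

Call:
carry_out(plan=[[0,0,-30,0,0,0,30],[0,0,-40,0,0,2.2,30],[-40,-1,0,0,0,0,30],[-50,-1,0,0,0,0,30],[-50,-1,0,0,0,0,30],[-50,-1,0,0,0,0,30],[-28,-1,0,0,0,0,30],[0,0,0,0,0,0,30]])

```text
time_s: 5.05
position: [0.4181, -0.3097, 0.2608]
tool_rot: [-3.141, 0.002, 0.068]
ft_force: [0.1, -0.4, -2.2]
grip_width: 0.037
grip_force: 40.9
```

Run:
```python
from h import *
for c in("top","scene"): 
    eyes.capture(c); find("full_1",c,B,.082);
a=eyes.capture("top")[180:280,290:410];b=eyes.capture("scene")[80:180,270:390]
cv2.imwrite('pics/p2.png',cv2.resize(np.hstack([a,b])[:,:,::-1],(800,333),interpolation=cv2.INTER_CUBIC))
go(.4208,-.3095,.186,.07)
```

```text
top full_1 0.87 [255.9 158.9] xy [ 0.6215 -0.0355] yaw 0.132 err 0.28
top full_1 0.84 [379.3 235.4] xy [ 0.4219 -0.3104] yaw 0.087 err 0.52
scene full_1 0.81 [218.2 182.3] xy [0.6051 0.0145] yaw -0.011 err 0.35
scene full_1 0.56 [356.7 117.7] xy [ 0.4195 -0.3065] yaw 0.105 err 0.38
t 5.35 pos [ 0.4214 -0.3091  0.2606] rot [ 3.141e+00 -1.000e-03  7.200e-02] w 0.0371
turn [ 0.  -0.   0.1] then shift [-0.7  0.3 74.6] | shift unturned [-0.7  0.3 74.6]
```

View pics/p2.png

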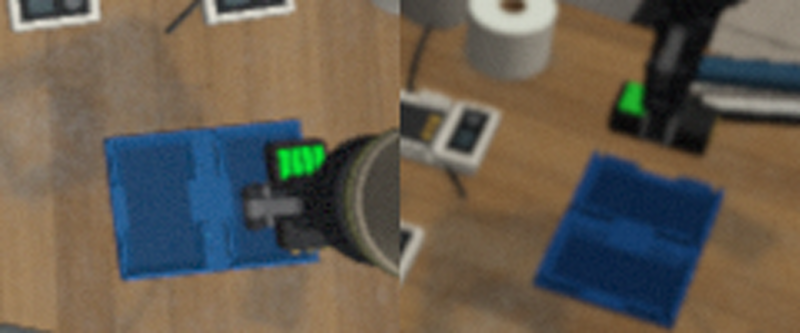

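The battery hangs level over the tray's right-hand well (crop 300,200). Lowering and releasing it.

Call:
carry_out(plan=[[-1,0,30,0,0,0,30],[0,0,28,0,0,0,30],[0,0,10,0,0,0,30],[0,0,6,0,0,0,30],[0,0,0,0,0,0,30],[0,0,0,0,0,0,62],[0,0,0,0,0,0,62],[0,0,0,0,0,0,62]])

```text
time_s: 6.35
position: [0.4196, -0.3095, 0.1871]
tool_rot: [3.141, -0.001, 0.071]
ft_force: [-0.5, 0.5, 0.2]
grip_width: 0.0621
grip_force: 0.0
```

Call:
carry_out(plan=[[0,0,-30,0,0,0,70],[0,0,-43,0,0,-2,70],[41,-42,0,0,0,0,70],[41,-42,0,0,0,0,70],[41,-42,0,0,0,0,70],[41,-42,0,0,0,0,70],[41,-42,0,0,0,0,70],[39,-42,0,0,0,0,70]])

```text
time_s: 7.35
position: [0.6365, -0.0313, 0.2599]
tool_rot: [3.141, -0.0, 0.106]
ft_force: [0.9, -2.1, -0.2]
grip_width: 0.0698
grip_force: 0.0
```

Run:
```python
from h import *
for c in("top","scene"): 
    eyes.capture(c); find("full_1",c,B,.006)
go(.636,-.033,.192,.105)
```

```text
top full_1 0.76 [369.9 240. ] xy [ 0.422 -0.311] yaw 0.096 err 0.13
scene full_1 0.94 [218.6 180. ] xy [ 0.6336 -0.0364] yaw 0.092 err 0.18
scene full_1 0.57 [347.7 137.1] xy [ 0.4179 -0.3074] yaw 0.106 err 0.1
t 7.55 pos [ 0.6357 -0.0315  0.2595] rot [-3.141  0.     0.109] w 0.0702
turn [-0.   0.   0.2] then shift [ 0.1  1.5 67.5] | shift unturned [ 0.1  1.5 67.5]
```

Call:
carry_out(plan=[[0,1,30,0,0,0,70],[0,0,28,0,0,0,70],[0,0,9,0,0,0,70],[0,0,0,0,0,0,70],[0,0,0,0,0,0,30],[0,0,0,0,0,0,30],[0,0,0,0,0,0,30],[0,0,0,0,0,0,30]])

```text
time_s: 8.55
position: [0.6359, -0.0341, 0.1939]
tool_rot: [3.141, -0.002, 0.106]
ft_force: [-1.4, -0.8, 4.9]
grip_width: 0.0368
grip_force: 40.4
```

Call:
carry_out(plan=[[0,0,-30,0,0,0,30],[0,0,-38,0,0,2,30],[-47,36,0,0,0,0,30],[-47,36,0,0,0,0,30],[-47,36,0,0,0,0,30],[-47,36,0,0,0,0,30],[-46,36,0,0,0,0,30],[0,0,0,0,0,0,30]])

```text
time_s: 9.55
position: [0.4112, -0.2332, 0.2613]
tool_rot: [3.141, 0.002, 0.063]
ft_force: [0.8, 0.1, -1.6]
grip_width: 0.0368
grip_force: 41.1
```

Run:
```python
from h import *
eyes.capture("scene"); find("full_1","scene",B,.082)
go(.416,-.2296,.187,.07)
```

```text
scene full_1 0.94 [349.3 141.1] xy [ 0.407  -0.2287] yaw 0.073 err 0.41
t 9.65 pos [ 0.4149 -0.2307  0.2612] rot [ 3.141e+00 -1.000e-03  6.900e-02] w 0.0372
turn [ 0.  -0.1 -0. ] then shift [ 1.1 -1.  74.2] | shift unturned [ 1.  -1.  74.2]
```

Call:
carry_out(plan=[[1,-1,30,0,0,0,30],[0,0,28,0,0,0,30],[0,0,10,0,0,0,30],[0,0,5,0,0,0,30],[0,0,0,0,0,0,30],[0,0,0,0,0,0,62],[0,0,0,0,0,0,62],[0,0,0,0,0,0,62]])

```text
time_s: 10.65
position: [0.416, -0.2291, 0.1879]
tool_rot: [3.141, -0.0, 0.071]
ft_force: [-0.2, 0.3, 1.0]
grip_width: 0.0623
grip_force: 0.0
```

Call:
carry_out(plan=[[0,0,-30,0,0,0,70],[0,0,-43,0,0,0,70],[0,0,0,0,0,7.7,70],[0,0,0,0,0,7.7,70],[3,-54,0,0,0,0,70],[3,-54,0,0,0,0,70],[3,-54,0,0,0,0,70],[0,0,0,0,0,0,70]])

```text
time_s: 11.65
position: [0.4576, -0.0677, 0.2606]
tool_rot: [-3.14, -0.0, -0.19]
ft_force: [-0.3, -0.1, -0.0]
grip_width: 0.0698
grip_force: 0.0
```

Run:
```python
from h import *
for c in("top","scene"): 
    eyes.capture(c); find("full_1",c,B,.006)
find("flat_1","scene",B,0,(-.2,.6))
go(.4566,-.0722,.181,-.2)
a=eyes.capture("top")[130:280,200:400];b=eyes.capture("scene")[80:230,210:410]
cv2.imwrite('pics/p3.png',cv2.resize(np.hstack([a,b])[:,:,::-1],(800,300),interpolation=cv2.INTER_CUBIC))
```

```text
top full_1 0.65 [369.1 238.9] xy [ 0.4227 -0.3105] yaw 0.064 err 0.13
top full_1 0.55 [337.4 241.6] xy [ 0.4184 -0.2295] yaw 0.058 err 0.09
scene full_1 0.8 [335.3 160.5] xy [ 0.4131 -0.2267] yaw 0.062 err 0.08
scene full_1 0.58 [346.8 137.5] xy [ 0.417  -0.3063] yaw 0.082 err 0.09
scene flat_1 0.77 [295.2 199.3] xy [ 0.4542 -0.0695] yaw -0.22 err 0.1
scene flat_1 0.75 [257.7 261.5] xy [0.447  0.1088] yaw 0.641 err 0.13
scene flat_1 0.69 [229.2 305.5] xy [0.4614 0.2183] yaw -0.747 err 0.08
t 11.9 pos [ 0.4562 -0.0734  0.2607] rot [ 3.141  0.    -0.201] w 0.0702
turn [ 0.  0. -0.] then shift [ 0.2 -1.3 79.7] | shift unturned [ 0.2 -1.3 79.7]
```

View pics/p3.png

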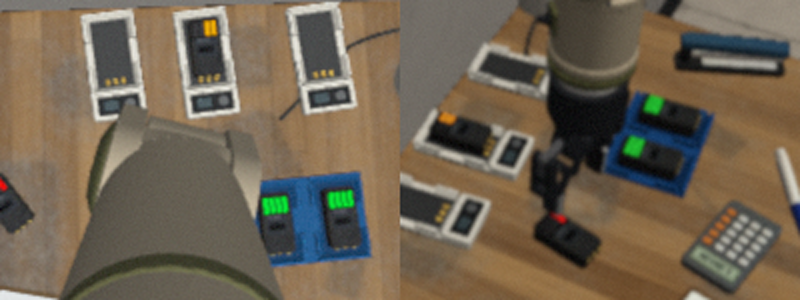

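Both full batteries lie in the tray wells (crop 278,225 and 343,215). Chargers 1 and 2 are empty, and the gripper is over the red-bar battery (crop 568,238).

Call:
carry_out(plan=[[0,-1,35,0,0,0,70],[0,0,32,0,0,0,70],[0,0,12,0,0,0,70],[0,0,0,0,0,0,70],[0,0,0,0,0,0,30],[0,0,0,0,0,0,30],[0,0,0,0,0,0,30],[0,0,0,0,0,0,30]])

```text
time_s: 13.0
position: [0.4586, -0.0716, 0.1841]
tool_rot: [3.141, 0.001, -0.198]
ft_force: [-0.6, -0.9, 6.3]
grip_width: 0.0368
grip_force: 40.3
```

Call:
carry_out(plan=[[0,0,-35,0,0,0,30],[0,0,-45,0,0,-8.9,30],[0,0,0,0,0,-8.9,30],[31,49,0,0,0,0,30],[31,49,0,0,0,0,30],[31,49,0,0,0,0,30],[32,49,0,0,0,0,30],[32,49,0,0,0,0,30]])

```text
time_s: 14.0
position: [0.643, -0.2986, 0.263]
tool_rot: [3.141, 0.003, 0.112]
ft_force: [0.5, 0.3, -1.4]
grip_width: 0.0364
grip_force: 41.8
```

Run:
```python
from h import *
for c in("top","scene"): 
    eyes.capture(c); find("flat_1",c,B,.08,(.1,.6))
go(.640,-.299,.194,.11)
```

```text
top flat_1 0.92 [203.6 229.4] xy [0.4527 0.0934] yaw 0.643 err 0.25
top flat_1 0.66 [365.5 145.6] xy [ 0.6379 -0.2818] yaw 0.624 err 0.94
top flat_1 0.63 [159.4 225.5] xy [0.4651 0.19  ] yaw -0.755 err 0.25
scene flat_1 0.81 [270.5  89.1] xy [ 0.6391 -0.2993] yaw 0.193 err 0.39
scene flat_1 0.74 [259.1 263.7] xy [0.4339 0.1487] yaw 0.492 err 0.33
scene flat_1 0.64 [230.5 303.3] xy [0.4445 0.2448] yaw -0.782 err 0.23
t 14.2 pos [ 0.6418 -0.2981  0.2623] rot [-3.142  0.004  0.111] w 0.0366
turn [-0.   0.2  0.1] then shift [-1.9  0.7 68.3] | shift unturned [-1.7  0.7 68.3]
```

Call:
carry_out(plan=[[-1,0,30,0,0,0,30],[0,0,24,0,0,0,30],[0,0,9,0,0,0,30],[0,0,5,0,0,0,30],[0,0,0,0,0,0,30],[0,0,0,0,0,0,62],[0,0,0,0,0,0,62],[0,0,0,0,0,0,62]])

```text
time_s: 15.2
position: [0.6413, -0.2972, 0.1949]
tool_rot: [-3.141, 0.002, 0.113]
ft_force: [-0.0, -0.0, -0.6]
grip_width: 0.0617
grip_force: 0.0
```

Call:
carry_out(plan=[[0,0,-30,0,0,0,70],[0,0,-36,0,0,-9.9,70],[0,0,0,0,0,-9.9,70],[0,0,0,0,0,-9.9,70],[10,-55,0,0,0,0,70],[10,-55,0,0,0,0,70],[10,-55,0,0,0,0,70],[10,-55,0,0,0,0,70]])

```text
time_s: 16.2
position: [0.5431, -0.0946, 0.2611]
tool_rot: [-3.14, 0.002, 0.631]
ft_force: [1.0, 1.0, 0.1]
grip_width: 0.0699
grip_force: 0.0
```

Run:
```python
from h import *
eyes.capture("top"); find("flat_1","top",B,0,(.1,.6));
go(.449,.107,.181,.63)
```

```text
top flat_1 0.92 [160.1 227.4] xy [0.4651 0.2149] yaw -0.744 err 0.08
top flat_1 0.59 [205.7 229.3] xy [0.4543 0.1051] yaw 0.686 err 0.19
t 16.3 pos [ 0.5417 -0.0905  0.2609] rot [-3.135e+00  3.000e-03  6.380e-01] w 0.07
turn [-0.4  0.2  0.4] then shift [  41.5 -214.2   79.9] | shift unturned [  43.4 -213.4   81.1]
```

Call:
carry_out(plan=[[10,-54,0,0,0,0,70],[10,-54,0,0,0,0,70],[10,-53,0,0,0,0,70],[11,-53,0,0,0,0,70],[0,0,40,0,0,0,70],[0,0,0,0,0,0,70],[0,0,0,0,0,0,70],[0,0,0,0,0,0,70]])

```text
time_s: 17.3
position: [0.4511, 0.1, 0.2223]
tool_rot: [-3.14, 0.001, 0.629]
ft_force: [-0.8, -0.8, 0.6]
grip_width: 0.0702
grip_force: 0.0
```

Run:
```python
from h import *
eyes.capture("scene"); find("flat_1","scene",B,0,(.6,));
go(.449,.1065,.181,.63)
a=eyes.capture("top")[110:260,240:400];b=eyes.capture("scene")[200:350,190:350]
cv2.imwrite('pics/p4.png',cv2.resize(np.hstack([a,b])[:,:,::-1],(800,375),interpolation=cv2.INTER_CUBIC))
```

```text
scene flat_1 0.67 [254.4 266.4] xy [0.4448 0.1089] yaw 0.522 err 0.43
scene flat_1 0.55 [227.7 305.2] xy [0.4626 0.2167] yaw -0.707 err 0.12
t 17.4 pos [0.451  0.1003 0.2222] rot [-3.14e+00  1.00e-03  6.29e-01] w 0.0701
turn [-0.1  0.  -0. ] then shift [ 2.1 -6.2 41.2] | shift unturned [ 2.1 -6.1 41.2]
```

View pics/p4.png

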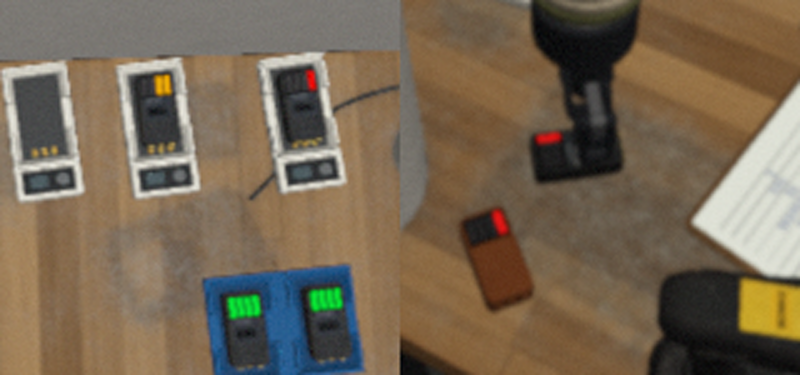

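The first flat battery sits in charger 2 with its contacts toward the panel (crop 300,110). The gripper is over the other black one (crop 578,155), not the brown one at (497,260).

Call:
carry_out(plan=[[2,-6,0,0,0,0,70],[0,0,25,0,0,0,70],[0,0,16,0,0,0,70],[0,0,0,0,0,0,70],[0,0,0,0,0,0,30],[0,0,0,0,0,0,30],[0,0,0,0,0,0,30],[0,0,0,0,0,0,30]])

```text
time_s: 18.5
position: [0.4503, 0.1076, 0.1832]
tool_rot: [-3.138, 0.004, 0.631]
ft_force: [-0.4, -0.6, 6.8]
grip_width: 0.0368
grip_force: 40.3
```

Call:
carry_out(plan=[[0,0,-40,0,0,10,30],[0,0,-40,0,0,10,30],[0,0,0,0,0,10,30],[34,32,0,0,0,0,30],[34,32,0,0,0,0,30],[34,32,0,0,0,0,30],[34,32,0,0,0,0,30],[34,31,0,0,0,0,30]])

```text
time_s: 19.5
position: [0.6376, -0.0335, 0.2616]
tool_rot: [3.141, 0.007, 0.107]
ft_force: [0.8, 0.1, -2.2]
grip_width: 0.0368
grip_force: 41.8
```

Run:
```python
from h import *
eyes.capture("scene"); find("flat_1","scene",B,.082,(.1,))
go(.637,-.0325,.194,.108)
```

```text
scene flat_1 0.81 [267.  113.2] xy [ 0.6011 -0.2225] yaw 0.256 err 0.27
scene flat_1 0.8 [227.2 301.5] xy [0.4445 0.2445] yaw -0.823 err 0.26
scene flat_1 0.69 [221.3 163.4] xy [ 0.6322 -0.0283] yaw 0.052 err 0.5
t 19.6 pos [ 0.6397 -0.0362  0.262 ] rot [3.138e+00 3.000e-03 1.030e-01] w 0.0366
turn [ 0.2  0.1 -0.3] then shift [-2.2 -4.  68. ] | shift unturned [-2.1 -4.2 68. ]
```

Call:
carry_out(plan=[[-1,-2,30,0,0,0,30],[0,0,24,0,0,0,30],[0,0,9,0,0,0,30],[0,0,5,0,0,0,30],[0,0,0,0,0,0,30],[0,0,0,0,0,0,62],[0,0,0,0,0,0,62],[0,0,0,0,0,0,62]])

```text
time_s: 20.6
position: [0.6354, -0.0304, 0.1936]
tool_rot: [-3.141, 0.005, 0.108]
ft_force: [0.2, -0.5, -0.8]
grip_width: 0.062
grip_force: 0.0
```

Call:
carry_out(plan=[[0,0,-30,0,0,0,70],[0,0,-40,0,0,0,70],[0,0,-50,0,0,0,70],[-50,0,0,0,0,0,70],[-50,0,0,0,0,0,70],[-50,0,0,0,0,0,70],[0,50,0,0,0,0,70],[0,0,0,0,0,0,70]])

```text
time_s: 21.6
position: [0.4921, -0.0994, 0.3149]
tool_rot: [3.14, 0.004, 0.102]
ft_force: [0.1, 0.2, -0.4]
grip_width: 0.0701
grip_force: 0.0
```

Run:
```python
from h import *
for c in ("scene","top"):
    eyes.capture(c); find("flat_1",c,B,.012,(.1,));find("half",c,B,.012);find("full_1",c,B,.006)
a=eyes.capture("top")[110:260,240:400];b=eyes.capture("scene")[80:230,190:350]
cv2.imwrite('pics/p5.png',cv2.resize(np.hstack([a,b])[:,:,::-1],(800,375),interpolation=cv2.INTER_CUBIC))
```

```text
scene flat_1 0.94 [264.1 113.2] xy [ 0.6379 -0.2937] yaw 0.167 err 0.13
scene flat_1 0.71 [230.8 305. ] xy [0.4595 0.2219] yaw -0.72 err 0.09
scene flat_1 0.6 [216.2 184.8] xy [ 0.6296 -0.0275] yaw 0.146 err 0.15
scene half 0.89 [239.7 147. ] xy [ 0.6354 -0.1484] yaw 0.055 err 0.09
scene full_1 0.95 [336.6 160.2] xy [ 0.4129 -0.2266] yaw 0.087 err 0.11
scene full_1 0.79 [345.2 135.5] xy [ 0.4187 -0.308 ] yaw 0.085 err 0.14
top flat_1 0.84 [361.  149.3] xy [ 0.6399 -0.2977] yaw 0.114 err 0.09
top flat_1 0.72 [256.5 158.1] xy [ 0.6346 -0.0316] yaw 0.103 err 0.11
top flat_1 0.64 [162.  226.5] xy [0.4652 0.2088] yaw -0.816 err 0.23
top flat_1 0.28 [247.7 156.6] xy [ 0.6455 -0.0176] yaw 0.06 err 0.76
top flat_1 0.2 [354.9 244.1] xy [ 0.4083 -0.2685] yaw 0.104 err 0.59
top half 0.62 [255.1 157.2] xy [ 0.6363 -0.0315] yaw 0.126 err 0.14
top full_1 0.95 [340.4 245.2] xy [ 0.4173 -0.232 ] yaw -0.031 err 0.27
top full_1 0.65 [371.  239.1] xy [ 0.4239 -0.3103] yaw 0.068 err 0.19
top full_1 0.5 [358.7 149.6] xy [ 0.6419 -0.2989] yaw 0.097 err 0.06
```

View pics/p5.png

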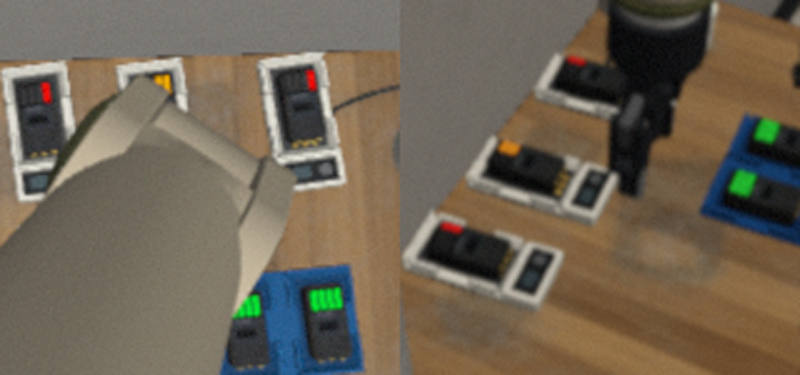

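The red-bar batteries lie flat in chargers 1 and 2 (crop 40,110 and 300,100), contacts toward the panels. The amber one is still in charger 3, both green ones are in the tray, and the arm is clear, so I'm handing the job in.

```bash
python3 -c "
from plant import robot
print(robot.job_done())"
```

```text
the job is handed in; nothing more can be done
None
```

I handed the job in at about 22 s on the robot clock: both full batteries are in the ready tray, both flat ones are in the freed chargers with contacts toward the panel, and the half-charged one was left in its charger; the last camera look showed all five lying flat in their wells, but no verdict came back.

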